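# Free the jammed drying cartridges and lock them in the holder

### The arm

A 6-joint arm with a two-finger parallel gripper is mounted at the origin on the work surface. World frame = base frame: x ahead of the robot, y to its left, z up, the work surface at z = 0. Lengths are in m, angles in rad, forces in N, time in s.
With the tool pointing down it reaches from about 0.35 to 0.875 m from the base axis. Payload 4.2 kg.
Tool frame: the origin (TCP) lies between the finger pads; the fingertips stand 22 mm ahead of it and the grasp point (between the pads) lies 3 mm ahead of it (env.tip_extent is the distance from the TCP to the fingertips, in m); z points along the fingers, y is the line along which they close (so a half turn about z gives the same grasp; the last joint's range is limited). The gripper opens to 87 mm and grips with 3 to 60 N. Pads are 19 mm wide; open, the fingers measure 117 mm over their backs; the gripper's body (75 mm by 190 mm) begins 51 mm behind the grasp point.
Start: joints at [-0.957, 0.385, 0.008, 0, -1.194, -0.259], TCP at [0.217, -0.586, 0.245] pointing down, gripper open.
Joint ranges: [-3.14, 3.14], [-1.21, 2.06], [-1.07, 1.41], [-3.16, 2.05], [-2.99, -0.16], [-3.1, 3.1]. Speed limits (rad/s): [2.79, 2.79, 3.14, 3.14, 3.14, 3.14].

### API

Orientations are given as a unit quaternion [w, x, y, z].
In Python, from workcell import env gives the robot as it stands. Calls block until the motion is done:
- env.reach(position, orientation): joint-space move of the TCP to a pose.
- env.servo_line(position, frame=None, speed=0.15): straight line of the TCP; frame=None keeps the orientation; speed is the mean speed in m/s.
- env.movej(angles): joint-space move.
- env.gripper_open() and env.grasp(newtons=None): open the fingers fully, or close them until they stop; newtons is the grip in N (None keeps the last).
- env.pause(seconds).
- env.solve_ik(position, orientation): joint angles nearest the present ones, or None.
- env.camera(name): name is "side" or "top" or "wrist"; returns (picture, depth): 384x512x3 uint8, red, green, blue; 384x512 float32, m along the optical axis (not along the pixel's ray), 0 where there is no reading.
- env.camera_info(name): a dict with "intrinsics" (3x3 intrinsics, pixels), "dist" ([k1, k2, p1, p2, k3] as OpenCV has them; the pictures are not rectified), "camera_from_world" (4x4, takes a point from world to camera coordinates); the wrist camera has in their place "tool_from_camera" (4x4, takes a point from camera to tool coordinates, whose origin is the TCP and whose axes are the flange's). Camera axes: x right, y down, z forward; pixel columns grow to the right and rows downward; lengths in m; the calibration is good to about 2 mm. A picture is of the moment at which its call begins: read the wrist's pose just before it. camera_info takes no time and is no camera call.
A pose or a line that the arm cannot do raises env.MotionError and nothing moves.
- env.hand_in(): hands the job in; it is judged then, once.
Readings, each from a call of its own:
- env.read_t(): time.
- env.read_joints(): joint angles.
- env.read_dq(): joint speeds.
- env.read_joint_torque(): joint torques, N m.
- env.read_ee_pos(): TCP position.
- env.read_eef_rot(): TCP orientation.
- env.read_contact_force(): force on the tool from outside, world axes, zero at the start.
- env.read_moment(): the same for the moment, N m.
- env.read_finger_gap(): opening from 0.0 (shut) to 1.0 (fully open).
- env.read_finger_force(): force on a finger pad.
Only numpy, scipy, OpenCV 4.12 (cv2) and the standard library are available. Lean on these libraries where they do the work, as an engineer would, in place of code of your own. Each camera call takes 0.05 s, during which the arm holds its last target. There are 200 camera calls.

### The job

Drying cartridges have jammed in the neck of the tilted glass flask: tap the side of the flask until they have slid out into the catch tray, without pulling at them while they are still in the flask. Swing the holder's locking bar aside, lay every cartridge (those from the flask and any lying loose on the bench) fully down in a pocket of its own, and then swing the bar fully shut over them. Last, lean the handheld logger, screen up, against the front of the holder, its short end standing on the steel apron behind the lip, and leave the other things on the bench where they are.

Things in the scene. Friction and masses are not known exactly. Their poses are not given: they have to be found in the camera images.
- stand: Stand fixed to the bench: flask on a pillar, polished flat chute, 110 mm wide, under its mouth (y = 0 to -70 mm), catch tray beyond. Origin on the bench straight below the mouth; flask points along -y. Tray inside: y = -75 to -197, x = -70 to 70 mm; slippery floor 6 mm, rims 16 mm above the bench. Base 150 mm wide, y = -202 to 238 mm.
- flask (a joint): Sideways swing of the flask on its sprung cradle, about an axis square to the flask's floor, 100 mm uphill of flask_side. rad, 0 at rest, stops at +-0.13; about 8 N on flask_side swings it 0.1 rad (10 mm). Let go, it springs back and shakes for about a second. Pushing flask_side to the stand's +x makes it positive.
- flask_side (a point): Middle of the flask's side wall on the stand's -x side (72 mm long, 48 high): tap here along the stand's +x. Clear flat glass flask tilted 26 degrees, mouth down: body 80 wide, 76 long, 48 mm thick; neck 46 wide, 63 long. Each brisk tap (0.15 to 0.3 m/s, 10 to 15 mm past the wall and back) shakes the cartridges some cm down; 1 to 10 taps empty it.
- flask_mouth (a point): Centre of the flask's mouth, about 100 mm above the bench; the neck is 38 x 40 mm inside, its outside reaches 27 mm all round. Cartridges slide from here down the chute into the tray.
- cartridge_a: Drying cartridge: white plastic block 60 x 28 x 28 mm (45 g or so) with two grey bands and steel mesh at both ends. Origin at its centre, x along its 60 mm length; any roll about x and either end first will do. If present, it starts in the flask's neck, long way along the neck. May be absent.
- cartridge_b: Drying cartridge: white plastic block 60 x 28 x 28 mm (45 g or so) with two grey bands and steel mesh at both ends. Origin at its centre, x along its 60 mm length; any roll about x and either end first will do. If present, it starts in the flask's body, behind cartridge_a's place. May be absent.
- cartridge_c: Drying cartridge: white plastic block 60 x 28 x 28 mm (45 g or so) with two grey bands and steel mesh at both ends. Origin at its centre, x along its 60 mm length; any roll about x and either end first will do. If present, it starts lying loose on the bench in front of the tray and holder. May be absent. At least two of the three are there.
- holder: Holder fixed to the bench, origin on the bench, front -x. Block x = -60 to 45, y = -95 to 95 mm, top 60 mm high, three pockets in its top. In front a flat apron (top 6 mm high, x = -60 to -132 mm) ends in an upright lip (x = -132 to -140 mm, top 16 mm high), both as wide as the block.
- pocket_0 (a point): Centre of the floor of the right (-y) pocket: 65 mm along the holder's x, 33 mm along its y, 14 mm deep; a seated cartridge has its centre 14 mm above this point and stands 14 mm out of the block's top. Pockets lie 56 mm apart along y.
- pocket_1 (a point): Centre of the floor of the middle pocket: 65 mm along the holder's x, 33 mm along its y, 14 mm deep; a seated cartridge has its centre 14 mm above this point and stands 14 mm out of the block's top. Pockets lie 56 mm apart along y.
- pocket_2 (a point): Centre of the floor of the left (+y) pocket: 65 mm along the holder's x, 33 mm along its y, 14 mm deep; a seated cartridge has its centre 14 mm above this point and stands 14 mm out of the block's top. Pockets lie 56 mm apart along y.
- bar (a joint): Locking bar, 18 mm wide, turning level about an upright pin, 79 to 87 mm above the bench. rad: 0 fully shut (along the holder's +y over the pockets), growing as it swings towards the robot; at 1.57 it points along the holder's -x. Stops at 0 and 1.9; stays where left; about 1 N at the handle moves it. Starts at 0 to 0.3. Clears a seated cartridge by 5 mm.
- bar_handle (a point): On the upright black handle at the bar's end, 18 mm across, from 87 to 132 mm above the bench; this point is on its axis, 109 mm above the bench, 196 mm from bar_hinge.
- bar_hinge (a point): Pin of the locking bar, in the holder's frame at x = 0, y = -109 mm, 79 mm above the bench.
- lip (a point): Middle of the foot of the lip's inner face, on top of the apron (6 mm above the bench), 72 mm in front of the block's face.
- logger: Handheld logger: flat grey slab 110 x 64 x 12 mm, about 160 g, screen on its +z face. Origin at the centre of its underside, x along its length. Starts flat on the bench, screen up. Leaned, one short end (either) stands on the apron behind the lip and its underside rests on the block's front top edge, sloping about 40 degrees.
- tissue_roll: Bystander, not to be moved: white paper roll standing on end, 100 mm across, 100 mm tall. Origin at the centre of its underside.
- amber_bottle: Bystander, not to be moved: capped amber glass bottle, 62 mm across, 120 mm tall. Origin at the centre of its underside.
- beaker: Bystander, not to be moved: small clear beaker, 64 mm across, 70 mm tall. Origin at the centre of its underside.
- dish: Bystander, not to be moved: shallow glass dish, 90 mm across, 18 mm tall. Origin at the centre of its underside.
- spatula: Bystander, not to be moved: steel spatula lying flat, 190 mm long. Origin at the centre of its underside.
- jar: Bystander, not to be moved: small white jar, 56 mm across, 70 mm tall. Origin at the centre of its underside.
Things that resemble listed ones, but are neither listed nor needed, are in the scene too. What is shaped like the cartridge_c but blue or orange is not meant. Leave any green or purple look-alike of the logger alone.

How it is judged:
By the outcome, as a careful person would: the job done as asked, in the order asked, and still so for the second after the job is handed in, with the robot touching nothing.
Of cartridge_a, cartridge_b, cartridge_c only 2 to 3 are there at a start; the rules pass over those that are not, and their reading is None.
At some moment in a run one of logger, cartridge_c may be knocked a few centimetres aside while the robot is not near it.
Once in a run the grip may slacken for a moment while it holds something.
It also fails if it takes over 210 s, if anything falls off the work surface, if the arm or the gripper's body presses on something with over 40 N, if the wrist force passes 120 N, or if a joint passes its speed limit or range.

## Working session

There is one attempt and no reset: what is moved stays moved. The work goes in short steps, each a Python script; the robot and the scene stay as the last script left them, time stands still between calls to the robot, and variables do not carry over. Pictures are saved under pics/ and viewed, at most 14 in all, crops included, and the job is handed in when it is done.

```bash
mkdir -p pics; ls; python3 - <<'E'
from workcell import env
import cv2,numpy as np
for n in("top","side"):
    p,d=env.camera(n); cv2.imwrite(f"pics/{n}0.png",p[:,:,::-1]); np.save(f"pics/{n}0.npy",d)
    i=env.camera_info(n); print(n,i["intrinsics"],i["dist"],i["camera_from_world"])
print(env.camera_info("wrist"),env.read_t(),env.read_eef_rot(),env.tip_extent)
E
```

```text
pics
top [[440.04758615   0.         263.20158447]
 [  0.         440.04758615 190.72750803]
 [  0.           0.           1.        ]] [-0.14406625  0.          0.          0.          0.        ] [[-0.05394319 -0.99852342 -0.00641251 -0.02035612]
 [-0.97788852  0.05412568 -0.20200111  0.52449687]
 [ 0.20204992 -0.00462587 -0.9793643   1.44892794]
 [ 0.          0.          0.          1.        ]]
side [[406.87951001   0.         263.1743897 ]
 [  0.         406.87951001 186.62780734]
 [  0.           0.           1.        ]] [-0.05987448  0.          0.          0.          0.        ] [[-0.9375177  -0.34755123  0.01639223  0.43937563]
 [-0.24691722  0.63138669 -0.73510729  0.23449234]
 [ 0.24513761 -0.69322362 -0.67775258  1.04472138]
 [ 0.          0.          0.          1.        ]]
{'intrinsics': array([[286.09958793,   0.        , 253.8511291 ],
       [  0.        , 286.09958793, 193.6951482 ],
       [  0.        ,   0.        ,   1.        ]]), 'dist': array([-0.06012515,  0.        ,  0.        ,  0.        ,  0.        ]), 'tool_from_camera': array([[ 2.98445916e-04, -9.56356301e-01, -2.92202902e-01,
         7.99479073e-02],
       [ 9.99999427e-01, -1.50581118e-05,  1.07064872e-03,
         2.92419897e-04],
       [-1.02832168e-03, -2.92203054e-01,  9.56355748e-01,
        -1.39886428e-01],
       [ 0.00000000e+00,  0.00000000e+00,  0.00000000e+00,
         1.00000000e+00]])} 0.1 [-2.06828789e-04 -1.76388704e-01  9.84320100e-01  9.60780155e-04] 0.022
```

View pics/top0.png

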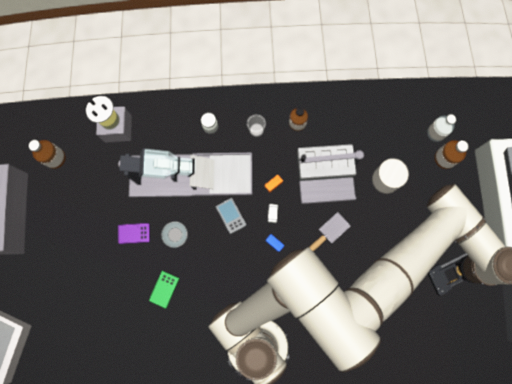

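View pics/side0.png

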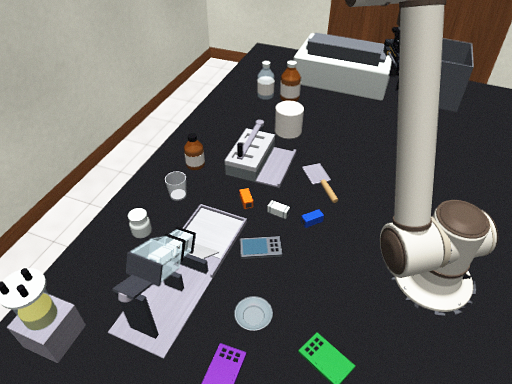

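```bash
cat > h.py <<'E'
from workcell import env
import cv2, numpy as np
from scipy.spatial.transform import Rotation as R
def rot(q): return R.from_quat(np.r_[q[1:],q[0]])
def quat(r): q=r.as_quat(); return np.r_[q[3],q[:3]]
def down(yaw):
    "tool pointing down, tool x axis at angle yaw in the world plane"
    c,s=np.cos(yaw),np.sin(yaw)
    return quat(R.from_matrix(np.array([[c,s,0],[s,-c,0],[0,0,-1.]])))
def cam(n,save=None):
    T=None
    if n=="wrist":
        p0,q0=env.read_ee_pos(),env.read_eef_rot()
    p,d=env.camera(n); i=env.camera_info(n)
    if n=="wrist":
        W=np.eye(4);W[:3,:3]=rot(q0).as_matrix();W[:3,3]=p0
        T=W@i["tool_from_camera"]
    else: T=np.linalg.inv(i["camera_from_world"])
    if save: cv2.imwrite(f"pics/{save}.png",p[:,:,::-1])
    return p,d,(i["intrinsics"],i["dist"],T)
def ray(c,uv):
    K,D,T=c
    u=cv2.undistortPoints(np.array(uv,float).reshape(-1,1,2),K,D)[:,0]
    return T[:3,3],np.c_[u,np.ones(len(u))]@T[:3,:3].T
def onplane(c,uv,z):
    o,v=ray(c,uv); return o+v*((z-o[2])/v[:,2])[:,None]
def twoview(c1,uv1,c2,uv2):
    o1,v1=ray(c1,uv1);o2,v2=ray(c2,uv2);out=[]
    for a,b in zip(v1,v2):
        s=np.linalg.lstsq(np.c_[a,-b],o2-o1,rcond=None)[0]
        p,q=o1+s[0]*a,o2+s[1]*b; out.append(np.r_[(p+q)/2,np.linalg.norm(p-q)])
    return np.array(out)
def cloud(c,d):
    h,w=d.shape; uv=np.stack(np.meshgrid(np.arange(w),np.arange(h)),-1).reshape(-1,2)
    o,v=ray(c,uv); return (o+v*d.reshape(-1,1)).reshape(h,w,3)
E
python3 - <<'E'
from h import *
p,d,c=cam("top"); ps,ds,cs=cam("side")
pts={"holder block FL,FR,BR,BL":([(300,176),(355,174),(353,146),(299,149)],.06),
"apron corners":([(301,202),(355,199)],.006),
"stand":([(129,195),(252,193),(252,153),(130,155)],.006),
"cart_c":([(273,213)],.028),"logger":([(230,215)],.012),"barends":([(308,158),(359,155)],.085),"mouth":([(193,166)],.1),"dish":([(174,235)],.01),"spat":([(334,228),(315,245)],0)}
for k,(u,z) in pts.items(): print(k,onplane(c,u,z).round(3).tolist())
C=cloud(c,d)
for uv in [(273,213),(230,215),(325,168),(330,190),(174,235),(225,175)]: print(uv,C[uv[1],uv[0]].round(3))
a=cv2.resize(p[130:270,110:310],(800,560),interpolation=cv2.INTER_CUBIC); cv2.imwrite("pics/topz.png",a[:,:,::-1])
E
```

```text
holder block FL,FR,BR,BL [[0.566, -0.178, 0.06], [0.563, -0.368, 0.06], [0.663, -0.371, 0.06], [0.662, -0.181, 0.06]]
apron corners [[0.485, -0.179, 0.006], [0.485, -0.371, 0.006]]
stand [[0.543, 0.431, 0.006], [0.526, -0.009, 0.006], [0.673, -0.016, 0.006], [0.692, 0.429, 0.006]]
cart_c [[0.448, -0.079, 0.028]]
logger [[0.451, 0.071, 0.012]]
barends [[0.621, -0.207, 0.085], [0.623, -0.383, 0.085]]
mouth [[0.611, 0.182, 0.1]]
dish [[0.392, 0.269, 0.01]]
spat [[0.387, -0.289, 0.0], [0.332, -0.218, 0.0]]
(273, 213) [ 0.449 -0.079  0.023]
(230, 215) [0.452 0.071 0.009]
(325, 168) [ 0.589 -0.266  0.061]
(330, 190) [ 0.523 -0.285  0.003]
(174, 235) [0.392 0.27  0.006]
(225, 175) [0.597 0.083 0.006]
```

View pics/topz.png

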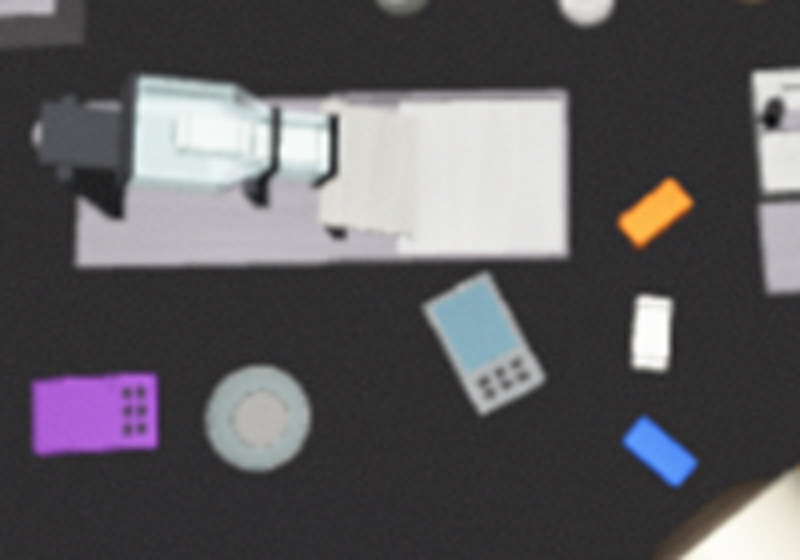

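```bash
python3 - <<'E'
from h import *
p,d,c=cam("top")
print(onplane(c,[(156.5,164),(157,177)],.15).round(3))
env.reach([0.45,0.2,0.35],down(np.pi))
p,d,c=cam("wrist","w1"); np.savez("pics/w1.npz",d=d,K=c[0],D=c[1],T=c[2])
print(env.read_t(), env.read_joints().round(2))
cv2.imwrite("pics/w1z.png",cv2.resize(p,(800,600))[:,:,::-1])
# tap pose IK
z=np.array([np.sin(.6),0,-np.cos(.6)]);y=np.array([0,-1,0.]);x=np.cross(y,z)
q=quat(R.from_matrix(np.c_[x,y,z]));print(x,q,env.solve_ik([0.5,0.28,.17],q),quat)
E
```

```text
[[0.611 0.295 0.15 ]
 [0.567 0.293 0.15 ]]
3.2083 [ 0.75  0.09 -0.12  0.   -1.36 -2.32]
[0.82533561 0.         0.56464247] [0.         0.95533649 0.         0.29552021] [ 0.64307222  0.19963595 -0.91695315  1.69981537 -0.34843735 -0.69104225] <function quat at 0x7f01059296c0>
```

View pics/w1z.png

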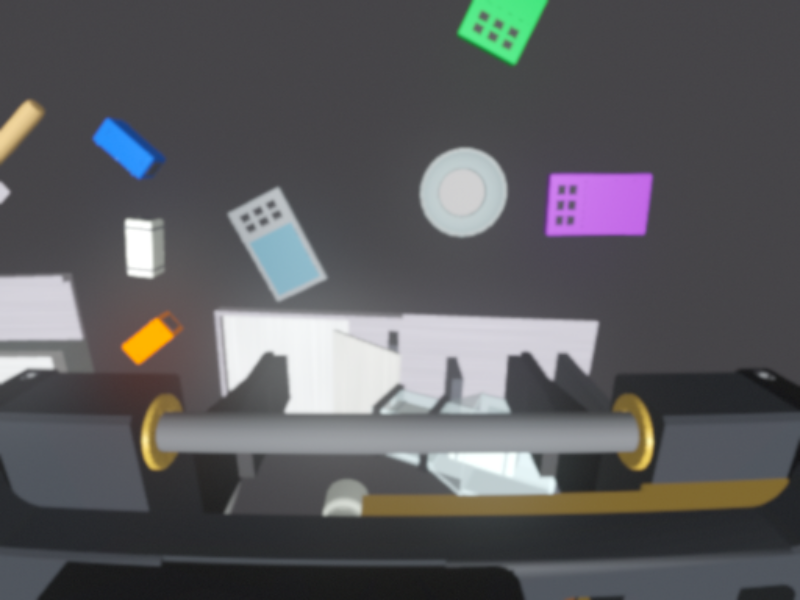

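```bash
cat >> h.py <<'E'
STAND_YAW=-0.041
def tilt(a,heading):
    "fingers leaning by a from down towards the heading; tool x away from it"
    u=np.array([np.cos(heading),np.sin(heading),0]); k=np.array([0,0,1.])
    z=np.sin(a)*u-np.cos(a)*k; y=np.cross(k,u); x=np.cross(y,z)
    return quat(R.from_matrix(np.c_[x,y,z])), z
E
python3 - <<'E'
from h import *
q,z=tilt(.6,STAND_YAW); n=np.array([np.cos(STAND_YAW),np.sin(STAND_YAW),0])
wall=np.array([.570,.292,.147])
tcp=wall-z*.022
print(env.solve_ik(tcp-.05*n,q).round(2),env.solve_ik(tcp+.02*n,q).round(2))
env.grasp(5)
env.reach(tcp-.06*n+[0,0,.05],q)
env.servo_line(tcp-.03*n)
f0=env.read_contact_force()
for s in np.arange(-.028,.02,.002):
    env.servo_line(tcp+s*n,speed=.03); f=(env.read_contact_force()-f0)@n
    if f<-.8: break
print(s,f,f0.round(1),env.read_t()); env.servo_line(tcp-.03*n)
p,d,c=cam("side","s2"); 
cv2.imwrite("pics/s2z.png",cv2.resize(p[180:370,90:340],(750,570),interpolation=cv2.INTER_CUBIC)[:,:,::-1])
E
```

```text
[ 0.7   0.24 -0.88  1.61 -0.39  2.45] [ 0.61  0.31 -0.77  1.6  -0.35  2.55]
-0.008000000000000018 -1.151573220364021 [-0.5 -0.4 -0.4] 12.2
```

View pics/s2z.png

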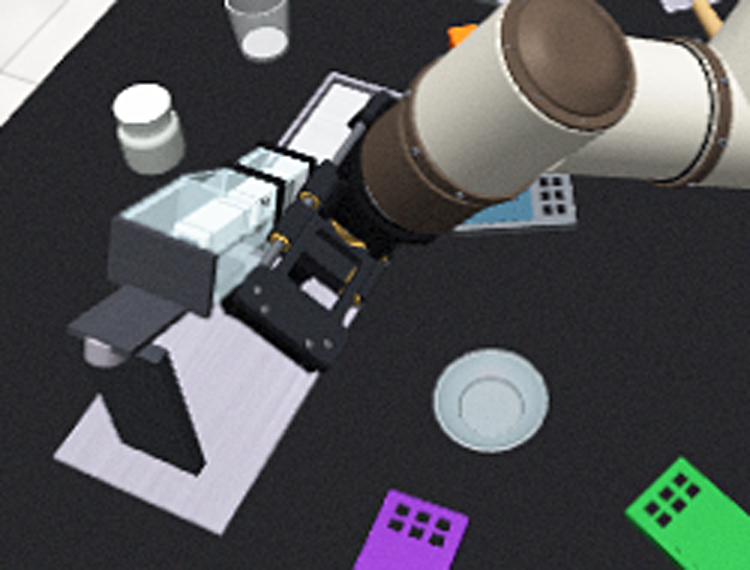

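```bash
cat >> h.py <<'E'
ORG=np.array([.608,.189,0])
def tostand(P): return (P-ORG)@R.from_euler('z',STAND_YAW).as_matrix()
def trayseen():
    p,d,c=cam("top"); P=tostand(cloud(c,d))
    m=(abs(P[...,0])<.066)&(P[...,1]<-.08)&(P[...,1]>-.195)&(P[...,2]>.016)&(P[...,2]<.06)&(d>0)
    return m.astype(np.uint8),p,d,c
E
python3 - <<'E'
from h import *
q,z=tilt(.6,STAND_YAW); n=np.array([np.cos(STAND_YAW),np.sin(STAND_YAW),0])
tcp=np.array([.570,.292,.147])-z*.022
print(trayseen()[0].sum())
for k in range(6):
    env.servo_line(tcp+.004*n,speed=.2); env.servo_line(tcp-.03*n,speed=.2); env.pause(1.0)
    m,p,d,c=trayseen(); print(k,m.sum(),env.read_t())
    nb,_,st,_=cv2.connectedComponentsWithStats(m)
    if m.sum()>250: break
cv2.imwrite("pics/t3.png",cv2.resize(p[130:270,110:310],(800,560),interpolation=cv2.INTER_CUBIC)[:,:,::-1])
E
```

```text
4
0 144 14.2833
1 142 15.9667
2 304 17.65
```

View pics/t3.png

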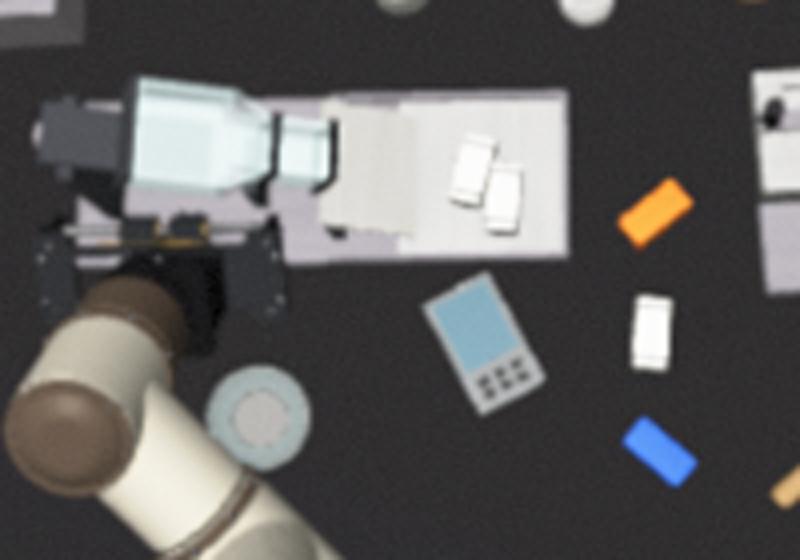

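```bash
python3 - <<'E'
from h import *
q,z=tilt(.6,STAND_YAW); n=np.array([np.cos(STAND_YAW),np.sin(STAND_YAW),0])
p0=env.read_ee_pos(); env.servo_line(p0-.05*n+[0,0,.12],speed=.25)
env.gripper_open()
def shot(name,p):
    env.reach(p,down(0.)); env.pause(.3); im,d,c=cam("wrist",name); np.savez(f"pics/{name}.npz",im=im,d=d,K=c[0],D=c[1],T=c[2]); return im
a=shot("tr1",[.48,.10,.30]); shot("tr2",[.48,.03,.30])
b=shot("ho1",[.50,-.22,.33]); shot("ho2",[.50,-.30,.33])
print(env.read_t(),env.read_joints().round(2))
cv2.imwrite("pics/both.png",np.hstack([a[:300],b[:300]])[:,:,::-1]) 
x=np.vstack([a[:280],b[:280]]);print(x.shape);cv2.imwrite("pics/both.png",cv2.resize(x,(546,597))[:,:,::-1])
E
```

```text
25.05 [-0.26  0.27  0.05 -0.   -1.35  1.83]
(560, 512, 3)
```

View pics/both.png

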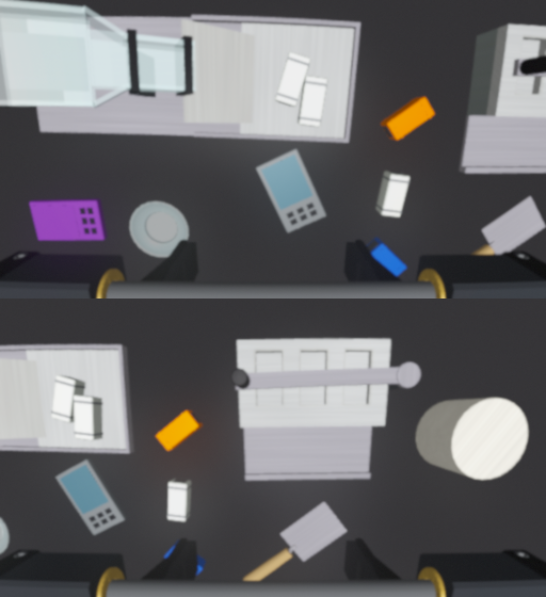

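```bash
cat >> h.py <<'E'
def load(n):
    f=np.load(f"pics/{n}.npz"); return f["im"],f["d"],(f["K"],f["D"],f["T"])
def comps(m,amin=60):
    "contours of a mask's parts, biggest first"
    cs,_=cv2.findContours(m.astype(np.uint8),cv2.RETR_EXTERNAL,cv2.CHAIN_APPROX_NONE)
    return sorted([c for c in cs if cv2.contourArea(c)>amin],key=cv2.contourArea,reverse=True)
def rectxy(P):
    "centre, long axis angle and sizes of the rectangle round points (m)"
    (c,(w,h),a)=cv2.minAreaRect((P[:,:2]*1000).astype(np.float32)); a=np.radians(a)
    if h>w: w,h,a=h,w,a+np.pi/2
    a=(a+np.pi/2)%np.pi-np.pi/2
    return np.array(c)/1000,a,w,h
E
python3 - <<'E'
from h import *
def topmask(name,zlo,zhi,box):
    im,d,c=load(name); P=cloud(c,d); b=box
    m=(d>0)&(P[...,2]>zlo)&(P[...,2]<zhi)&(P[...,0]>b[0])&(P[...,0]<b[1])&(P[...,1]>b[2])&(P[...,1]<b[3])
    return m,P,c
for box,zz,lab in [((.53,.66,.0,.11),(.026,.042),"tray"),((.38,.5,-.13,-.03),(.02,.035),"c"),((.50,.70,-.40,-.15),(.052,.068),"block"),((.46,.575,-.40,-.15),(.001,.011),"apron"),((.3,.53,.0,.13),(.006,.02),"logger"),((.5,.7,-.42,-.15),(.077,.092),"bar"),((.5,.7,-.26,-.14),(.125,.14),"handle"),((.5,.7,-.42,-.15),(.041,.051),"pocketfloors")]:
    cc=[]
    for name in (["tr1","tr2"] if lab in("tray","c","logger") else ["ho1","ho2"]):
        m,P,c=topmask(name,*zz,box)
        for k in comps(m,15)[:3]:
            mm=np.zeros(m.shape,np.uint8);cv2.drawContours(mm,[k],-1,1,-1);mm=(mm>0)&m
            q=P[mm]; zc=np.median(q[:,2]); ct,a,w,h=rectxy(onplane(c,k.reshape(-1,2),zc))
            cc.append((c,cv2.minAreaRect(k)[0]))
            print(lab,name,"z",zc.round(4),"ctr",ct.round(4),"ang",round(a,3),"size",round(w,1),round(h,1))
    n=len(cc)//2
    for i in range(n):
        print("   stereo",twoview(cc[i][0],[cc[i][1]],cc[i+n][0],[cc[i+n][1]]).round(4))
E
```

```text
tray tr1 z 0.0336 ctr [0.5889 0.0612] ang -0.223 size 81.2 63.5
tray tr2 z 0.0337 ctr [0.5888 0.0605] ang -0.234 size 80.9 63.1
   stereo [[5.902e-01 6.090e-02 3.190e-02 4.000e-04]]
c tr1 z 0.0273 ctr [ 0.4516 -0.0731] ang -0.117 size 60.1 32.4
c tr2 z 0.0274 ctr [ 0.4522 -0.074 ] ang -0.125 size 61.1 30.2
   stereo [[ 0.4503 -0.0759  0.0205  0.0005]]
block ho1 z 0.0596 ctr [ 0.5879 -0.2722] ang -1.525 size 190.8 51.6
block ho1 z 0.0595 ctr [ 0.6509 -0.2713] ang -1.544 size 190.1 37.8
block ho2 z 0.0598 ctr [ 0.5879 -0.2719] ang -1.524 size 190.7 52.4
block ho2 z 0.0596 ctr [ 0.6515 -0.2708] ang -1.539 size 190.3 37.3
   stereo [[ 5.884e-01 -2.728e-01  5.750e-02  4.000e-04]]
   stereo [[ 6.525e-01 -2.713e-01  5.510e-02  6.000e-04]]
apron ho1 z 0.0056 ctr [ 0.5266 -0.2733] ang -1.555 size 194.3 70.7
apron ho2 z 0.0057 ctr [ 0.5263 -0.2727] ang -1.553 size 194.0 69.9
   stereo [[ 5.271e-01 -2.731e-01  6.000e-03  1.000e-04]]
logger tr1 z 0.0118 ctr [0.4529 0.0717] ang 0.444 size 110.1 63.7
logger tr1 z 0.0154 ctr [0.5267 0.062 ] ang -1.567 size 124.2 5.8
logger tr2 z 0.0119 ctr [0.4527 
[... 453 characters left out ...]
.6165 -0.1862] ang 1.495 size 17.0 16.1
   stereo [[ 6.170e-01 -1.857e-01  1.301e-01  5.000e-04]]
pocketfloors ho1 z 0.0458 ctr [ 0.644  -0.2147] ang -1.561 size 31.5 24.5
pocketfloors ho1 z 0.0457 ctr [ 0.6458 -0.2724] ang -1.546 size 31.8 22.0
pocketfloors ho1 z 0.0456 ctr [ 0.6034 -0.2727] ang -1.562 size 32.7 22.9
pocketfloors ho2 z 0.0457 ctr [ 0.6053 -0.3287] ang -1.565 size 32.5 24.2
pocketfloors ho2 z 0.0459 ctr [ 0.645  -0.2136] ang 1.562 size 31.9 23.3
pocketfloors ho2 z 0.0457 ctr [ 0.6032 -0.2715] ang 1.57 size 31.3 22.9
   stereo [[ 0.5357 -0.2448  0.9112  0.0599]]
   stereo [[ 6.182e-01 -2.495e-01  2.251e-01  3.000e-04]]
   stereo [[ 6.032e-01 -2.719e-01  4.960e-02  2.000e-04]]
```

```bash
cat >> h.py <<'E'
HY=.017; HO=np.array([.6228,-.2721,0])
def hol(x,y,z): return HO+R.from_euler('z',HY).apply([x,y,z])
def barpt(th,off,z,r=.192):
    "beside the handle at bar angle th; off>0 lies ahead in the opening sense"
    d=np.array([-np.sin(th),np.cos(th)]); t=np.array([-np.cos(th),-np.sin(th)])
    v=r*d+off*t; return hol(v[0],-.109+v[1],z)
E
python3 - <<'E'
from h import *
env.grasp(5)
Z=.124
env.reach(barpt(.02,-.034,.22),down(np.pi)); env.servo_line(barpt(.02,-.034,Z),speed=.2)
f0=env.read_contact_force()
for th in np.linspace(.05,1.88,14):
    env.servo_line(barpt(th,-.021,Z),speed=.15)
    print(round(th,2),(env.read_contact_force()-f0).round(1))
env.servo_line(barpt(1.88,-.05,Z),speed=.15)
env.servo_line(barpt(1.88,-.05,.26),speed=.25); env.gripper_open()
# look close at the tray
env.reach([.50,.06,.20],down(0.)); env.pause(.3)
im,d,c=cam("wrist","tr3"); np.savez("pics/tr3.npz",im=im,d=d,K=c[0],D=c[1],T=c[2])
P=cloud(c,d); m=(d>0)&(P[...,2]>.028)&(P[...,2]<.042)&(P[...,0]>.53)&(P[...,0]<.66)&(P[...,1]<.12)&(P[...,1]>0)
cv2.imwrite("pics/tr3m.png",cv2.resize(np.hstack([im[:280,:400],np.dstack([m[:280,:400]*255]*3).astype(np.uint8)]),(800,280))[:,:,::-1])
p,dd,ct=cam("top"); H=cloud(ct,dd); mk=(H[...,2]>.07)&(H[...,2]<.095)&(H[...,0]>.38)&(H[...,0]<.65)&(H[...,1]<-.3)&(H[...,1]>-.47)
print("bar",H[mk].min(0),H[mk].max(0),env.read_t())
E
```

```text
0.05 [ 0.6 -0.3  0.7]
0.19 [-0.5 -0.4 -0.2]
0.33 [-0.2  1.1  0.6]
0.47 [ 0.6  0.8 -0.2]
0.61 [ 1.4 -0.1 -0.2]
0.75 [-0.4 -1.   0.2]
0.89 [ 0.6 -0.9 -1.1]
1.04 [ 0.1 -0.7  0.3]
1.18 [0.4 0.4 0.4]
1.32 [-0.4  0.3 -0.6]
1.46 [ 1.   0.5 -1.2]
1.6 [-0.7 -0.7 -0.2]
1.74 [ 0.2  0.7 -1.4]
1.88 [ 1.2  0.3 -0.4]
bar [ 0.42812569 -0.46983822  0.07000783] [ 0.63711088 -0.36891695  0.09497503] 39.5167
```

View pics/tr3m.png

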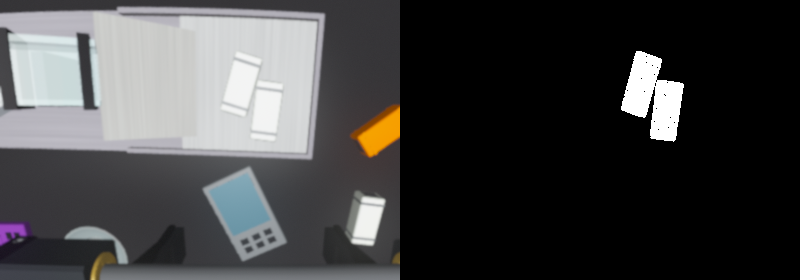

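```bash
cat >> h.py <<'E'
def carts(name,zlo,zhi,box):
    im,d,c=load(name); P=cloud(c,d)
    m=(d>0)&(P[...,2]>zlo)&(P[...,2]<zhi)&(P[...,0]>box[0])&(P[...,0]<box[1])&(P[...,1]>box[2])&(P[...,1]<box[3])
    out=[]
    for k in comps(m,300):
        mm=np.zeros(m.shape,np.uint8);cv2.drawContours(mm,[k],-1,1,-1)
        z=np.median(P[(mm>0)&m][:,2]); out.append((*rectxy(onplane(c,k.reshape(-1,2),z)),z))
    return out
def pick(xy,a,ztop):
    "grip a cartridge by its ends, 12.5 mm deep"
    q=down(a+np.pi/2); t=np.r_[xy,ztop-.0125+.022]
    env.gripper_open(); env.reach(t+[0,0,.09],q); env.servo_line(t,speed=.12)
    env.grasp(30); env.servo_line(t+[0,0,.10],speed=.15)
    print("gap",round(env.read_finger_gap(),3),"force",np.round(env.read_finger_force(),1))
def place(y):
    q=down(HY+np.pi/2); t=hol(.0008,y,.0457+.0155+.022+.001)
    env.reach(t+[0,0,.07],q); print("gap",round(env.read_finger_gap(),3))
    env.servo_line(t,speed=.08); print("gap",round(env.read_finger_gap(),3),env.read_contact_force().round(1))
    env.gripper_open(); env.servo_line(t+[0,0,.08],speed=.2); print("t",env.read_t())
E
python3 - <<'E'
from h import *
cs=sorted(carts("tr3",.028,.042,(.53,.66,0,.12)),key=lambda r:-r[0][1])
for r in cs: print(r)
r=cs[0]; assert abs(r[2]-60)<5 and abs(r[3]-28)<5 and abs(r[4]-.034)<.003
pick(r[0],r[1],.034); place(.056)
env.reach([.50,-.27,.30],down(0.)); im,d,c=cam("wrist","h3"); np.savez("pics/h3.npz",im=im,d=d,K=c[0],D=c[1],T=c[2])
cv2.imwrite("pics/h3z.png",im[:290,:,::-1])
for k in carts("h3",.067,.08,(.55,.7,-.36,-.15)): print(k)
E
```

```text
(array([0.5888623 , 0.05906886]), np.float64(-0.2906303702861841), 78.91868591308594, 63.85016632080078, np.float64(0.033658252687668255))Traceback (most recent call last):
  File "<stdin>", line 4, in <module>
AssertionError
```

```bash
sed -i 's/^    out=\[\]$/    m=cv2.erode(m.astype(np.uint8),np.ones((3,3)))>0; out=[]/' h.py
cat > go1.py <<'E'
from h import *
cs=sorted(carts("tr3",.028,.042,(.53,.66,0,.12)),key=lambda r:-r[0][1])
for r in cs: print(r)
r=cs[0]; assert abs(r[2]-58)<5 and abs(r[3]-26)<5 and abs(r[4]-.034)<.003
pick(r[0],r[1],.034); place(.056)
env.reach([.50,-.27,.30],down(0.)); im,d,c=cam("wrist","h3"); np.savez("pics/h3.npz",im=im,d=d,K=c[0],D=c[1],T=c[2])
cv2.imwrite("pics/h3z.png",im[:290,:,::-1])
for k in carts("h3",.067,.08,(.55,.7,-.36,-.15)): print(k)
E
python3 go1.py
```

```text
(array([0.60266931, 0.07391314]), np.float64(-0.30156051603208667), 58.423336029052734, 25.196046829223633, np.float64(0.03372753691465835))
(array([0.57687439, 0.04813136]), np.float64(-0.12803826046633926), 57.60884094238281, 25.96253204345703, np.float64(0.03372665319996365))
gap 0.686 force 30.0
gap 0.684
gap 0.687 [-0.1  0.2  0.1]
t 50.1083
(array([ 0.62276044, -0.21658611]), np.float64(0.02903848850903268), 58.094478607177734, 26.349342346191406, np.float64(0.07376814744570898))
```

View pics/h3z.png

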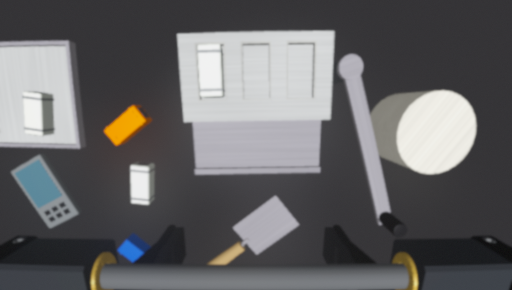

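```bash
python3 - <<'E'
from h import *
print(carts("h3",.028,.042,(.53,.66,0,.12)))
pick([.5769,.0481],-.128,.034); place(0.)
env.reach([.37,-.08,.26],down(0.)); env.pause(.2); im,d,c=cam("wrist"); np.savez("pics/c4.npz",im=im,d=d,K=c[0],D=c[1],T=c[2])
r=[k for k in carts("c4",.02,.036,(.36,.52,-.15,0.)) if im is not None]; print(r)
E
```

```text
[(array([0.57621906, 0.04467109]), np.float64(-0.12671120729515284), 57.52490234375, 28.34520149230957, np.float64(0.03395858930209822))]
gap 0.685 force 29.9
gap 0.685
gap 0.685 [ 0.4 -0.7 -0. ]
t 65.0
[(array([ 0.46779926, -0.09573602]), np.float64(-0.1126349361954837), 57.799869537353516, 25.541400909423828, np.float64(0.027741829657227574))]
```

```bash
python3 - <<'E'
from h import *
im,d,c=load("c4"); P=cloud(c,d); i=np.argmin(np.linalg.norm(P-[.468,-.096,.028],axis=2)); print("colour",im.reshape(-1,3)[i]); print(carts("h3",.02,.036,(.36,.51,-.15,0.)))
assert im.reshape(-1,3)[i].min()>150
pick([.4678,-.0957],-.113,.028); place(-.056)
env.reach([.50,-.15,.30],down(0.)); env.pause(.2); im,d,c=cam("wrist"); np.savez("pics/h5.npz",im=im,d=d,K=c[0],D=c[1],T=c[2])
for k in carts("h5",.067,.08,(.55,.7,-.36,-.15)): print(k)
cv2.imwrite("pics/h5z.png",im[:290,:,::-1])
im,d,c=load("h5"); P=cloud(c,d)
m=(d>0)&(P[...,2]>.007)&(P[...,2]<.018)&(P[...,0]>.35)&(P[...,0]<.53)&(P[...,1]>0)&(P[...,1]<.15)
for k in comps(m,200): print("logger",rectxy(onplane(c,k.reshape(-1,2),.012)))
E
```

```text
colour [255 255 255]
[(array([ 0.46999222, -0.09745012]), np.float64(-0.10893234333194712), 57.80190658569336, 24.813379287719727, np.float64(0.027709867072231054))]
gap 0.687 force 30.0
gap 0.683
gap 0.69 [-0.5  0.1 -0.6]
t 79.8
(array([ 0.6235318 , -0.27157144]), np.float64(-0.0030546457703213292), 58.555362701416016, 27.02686309814453, np.float64(0.07356417508905061))
(array([ 0.62266119, -0.21598981]), np.float64(0.012115709121503615), 57.73136520385742, 26.811138153076172, np.float64(0.073628639658949))
(array([ 0.62466882, -0.32658276]), np.float64(0.007763784529042805), 58.471221923828125, 28.01100730895996, np.float64(0.07341575047950927))
logger (array([0.45227182, 0.0692498 ]), np.float64(0.4453564010628024), 109.76583099365234, 67.38673400878906)
```

View pics/h5z.png

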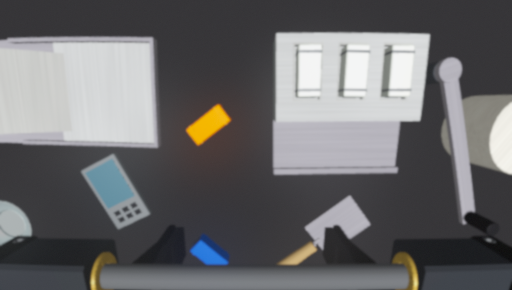

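```bash
python3 - <<'E'
from h import *
im,d,c=load("h3"); P=cloud(c,d); m=(P[...,2]>.09)&(P[...,2]<.11)&(P[...,1]<-.38)&(d>0); ctr=(P[m].min(0)+P[m].max(0))/2; print("roll",P[m].min(0),P[m].max(0))
Z=.124; env.grasp(5)
s=barpt(1.88,.042,Z); print(s,np.linalg.norm(s[:2]-ctr[:2]))
assert np.linalg.norm(s[:2]-ctr[:2])>.085
env.reach(s+[0,0,.1],down(np.pi)); env.servo_line(s,speed=.2); f0=env.read_contact_force()
for th in np.linspace(1.85,.03,14): env.servo_line(barpt(th,.021,Z),speed=.15)
for o in np.arange(.020,-.004,-.002):
    env.servo_line(barpt(0,o,Z),speed=.04); f=(env.read_contact_force()-f0)
    print(round(o,3),f.round(1))
    if f[0]<-5: break
env.servo_line(barpt(0,.06,Z),speed=.15); env.servo_line(barpt(0,.06,.25),speed=.25); env.gripper_open()
env.reach([.48,-.15,.33],down(0.)); env.pause(.2); im,d,c=cam("wrist"); np.savez("pics/h6.npz",im=im,d=d,K=c[0],D=c[1],T=c[2])
P=cloud(c,d); m=(d>0)&(P[...,2]>.125)&(P[...,2]<.14)&(P[...,0]>.5)&(P[...,0]<.7)&(P[...,1]>-.3)&(P[...,1]<-.14)
h=rectxy(onplane(c,comps(m,10)[0].reshape(-1,2),.132))[0]; v=R.from_euler('z',-HY).apply(np.r_[h,0]-hol(0,-.109,0)); print("handle",h,"theta",np.arctan2(-v[0],v[1]),env.read_t())
for k in carts("h6",.067,.078,(.55,.7,-.36,-.15)): print(k)
m=(d>0)&(P[...,2]>.007)&(P[...,2]<.018)&(P[...,0]>.35)&(P[...,0]<.53)&(P[...,1]>0)&(P[...,1]<.15)
for k in comps(m,200): print("logger",rectxy(onplane(c,k.reshape(-1,2),.012)))
E
```

```text
roll [ 0.43362797 -0.53899592  0.09001112] [ 0.63841852 -0.38001669  0.10990869]
[ 0.45623676 -0.48239566  0.124     ] 0.08300484733149996Traceback (most recent call last):
  File "<stdin>", line 5, in <module>
AssertionError
```

```bash
cat > close.py <<'E'
from h import *
im,d,c=load("h3"); P=cloud(c,d); m=(P[...,2]>.095)&(P[...,2]<.105)&(P[...,1]<-.38)&(d>0)
k=comps(m,200)[0]; ctr,_,w,h_=rectxy(onplane(c,k.reshape(-1,2),.1)); print("roll",ctr,w,h_)
Z=.124; env.grasp(5)
s=barpt(1.88,.042,Z); print(s,np.linalg.norm(s[:2]-ctr))
assert np.linalg.norm(s[:2]-ctr)>.085
env.reach(s+[0,0,.1],down(np.pi)); env.servo_line(s,speed=.2); f0=env.read_contact_force()
for th in np.linspace(1.85,.03,14): env.servo_line(barpt(th,.021,Z),speed=.15)
for o in np.arange(.020,-.004,-.002):
    env.servo_line(barpt(0,o,Z),speed=.04); f=(env.read_contact_force()-f0)
    print(round(o,3),f.round(1))
    if f[0]<-5: break
env.servo_line(barpt(0,.06,Z),speed=.15); env.servo_line(barpt(0,.06,.25),speed=.25); env.gripper_open()
env.reach([.48,-.15,.33],down(0.)); env.pause(.2); im,d,c=cam("wrist"); np.savez("pics/h6.npz",im=im,d=d,K=c[0],D=c[1],T=c[2])
P=cloud(c,d); m=(d>0)&(P[...,2]>.125)&(P[...,2]<.14)&(P[...,0]>.5)&(P[...,0]<.7)&(P[...,1]>-.3)&(P[...,1]<-.14)
h=rectxy(onplane(c,comps(m,10)[0].reshape(-1,2),.132))[0]; v=R.from_euler('z',-HY).apply(np.r_[h,0]-hol(0,-.109,0)); print("handle",h,"theta",np.arctan2(-v[0],v[1]),env.read_t())
for k in carts("h6",.067,.078,(.55,.7,-.36,-.15)): print(k)
m=(d>0)&(P[...,2]>.007)&(P[...,2]<.018)&(P[...,0]>.35)&(P[...,0]<.53)&(P[...,1]>0)&(P[...,1]<.15)
for k in comps(m,200): print("logger",rectxy(onplane(c,k.reshape(-1,2),.012)))
E
python3 close.py
```

```text
roll [ 0.5529151  -0.48672064] 99.88147735595703 98.9504165649414
[ 0.45623676 -0.48239566  0.124     ] 0.09677502848095675
0.02 [-0.9 -1.3 -0.1]
0.018 [-2.8 -1.1  1.4]
0.016 [-7.5 -0.8  5.2]
handle [ 0.62208289 -0.18449939] theta -0.003927382904515688 99.2167
logger (array([0.45243289, 0.06952009]), np.float64(0.4543309210412332), 109.59130859375, 66.66087341308594)
```

```bash
cat >> h.py <<'E'
A=np.radians(40)
def leanpose(foot,e=.002,dz=0,flip=False):
    q,z=tilt(A,HY)
    if flip: q=quat(rot(q)*R.from_euler('z',np.pi))
    u=R.from_euler('z',HY).apply([np.cos(A),0,np.sin(A)])
    return hol(*foot)+.055*u-z*(.022+e)+[0,0,dz],q
E
python3 - <<'E'
from h import *
for flip in (0,1):
    for dz in (.0,.05,.12):
        t,q=leanpose([-.124,0,.008],dz=dz,flip=flip); s=env.solve_ik(t,q); print(flip,dz,t.round(3),None if s is None else s.round(2))
for yw in (.45,.45+np.pi): print(env.solve_ik([.4528,.071,.024],down(yw)).round(2),env.solve_ik([.4528,.071,.12],down(yw)).round(2))
print(env.read_joints().round(2))
E
```

```text
0 0.0 [ 0.526 -0.274  0.062] [-0.52  0.42 -0.35 -1.11 -0.37 -0.07]
0 0.05 [ 0.526 -0.274  0.112] [-0.45  0.33 -0.36 -0.91 -0.38 -0.33]
0 0.12 [ 0.526 -0.274  0.182] [-0.39  0.22 -0.36 -0.67 -0.42 -0.63]
1 0.0 [ 0.526 -0.274  0.062] [-0.52  0.42 -0.35 -1.11 -0.37  3.07]
1 0.05 [ 0.526 -0.274  0.112] [-0.45  0.33 -0.36 -0.91 -0.38  2.81]
1 0.12 [ 0.526 -0.274  0.182] [-0.39  0.22 -0.36 -0.67 -0.42  2.52]
[ 0.51  0.41 -0.66  0.   -0.5   1.51] [ 0.51  0.25 -0.56  0.   -0.77  1.51]
[ 0.51  0.41 -0.66 -0.   -0.5  -1.63] [ 0.51  0.25 -0.56  0.   -0.77 -1.63]
[ 0.02  0.12 -0.13 -0.   -1.31  1.55]
```

```bash
python3 - <<'E'
from h import *
q=down(.448+np.pi); t=np.array([.4528,.0708,.024])
env.reach(t+[0,0,.08],q); env.servo_line(t,speed=.12); env.grasp(35); print("gap",env.read_finger_gap(),"expect",64/87)
env.servo_line(t+[0,0,.10],speed=.12); print("gap",env.read_finger_gap())
p,ql=leanpose([-.122,0,.010],dz=.10); env.reach(p,ql); print("gap",env.read_finger_gap(),env.read_t())
env.servo_line(leanpose([-.122,0,.010],dz=.03)[0],speed=.12)
env.pause(.2); p,d,c=cam("side"); cv2.imwrite("pics/s7.png",cv2.resize(p[80:260,180:400],(733,600),interpolation=cv2.INTER_CUBIC)[:,:,::-1])
E
```

```text
gap 0.7301505339686079 expect 0.735632183908046
gap 0.7282545385243306
gap 0.7331284037562495 105.5833
```

View pics/s7.png

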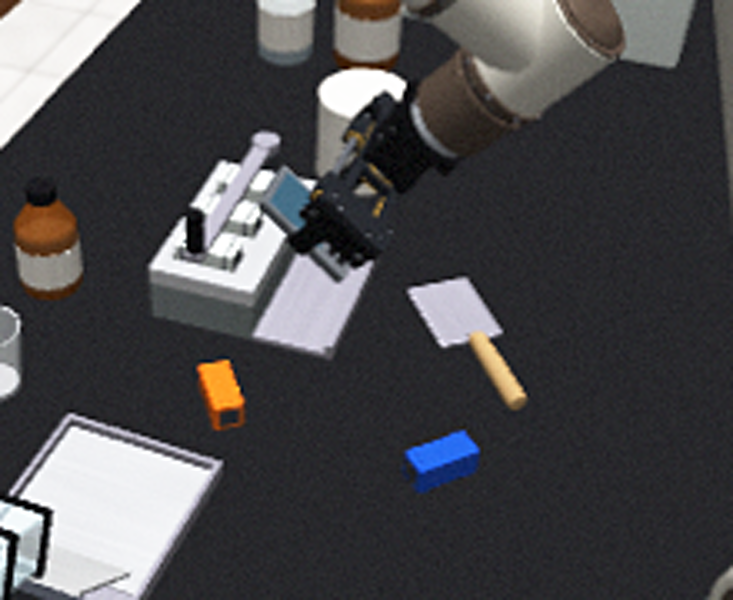

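```bash
python3 - <<'E'
from h import *
f0=env.read_contact_force()
for dz in np.arange(.02,-.007,-.0015):
    t,q=leanpose([-.122,0,.010],dz=dz); env.servo_line(t,speed=.05); f=env.read_contact_force()-f0
    if np.linalg.norm(f)>4: break
print(dz,f.round(1),env.read_finger_gap())
env.gripper_open(); env.pause(.5); z=tilt(A,HY)[1]
env.servo_line(t-z*.10,speed=.1); env.servo_line(t-z*.12+[0,0,.15],speed=.2)
env.reach([.42,-.12,.34],down(0.)); env.pause(.3)
im,d,c=cam("wrist"); cv2.imwrite("pics/h8.png",im[:290,:,::-1]); P=cloud(c,d)
L=(P-HO)@R.from_euler('z',HY).as_matrix()
m=(d>0)&(L[...,0]>-.128)&(L[...,0]<-.055)&(abs(L[...,1])<.09)&(L[...,2]>.012)
k=L[m]; print(k.min(0).round(3),k.max(0).round(3)); a=np.polyfit(k[:,0],k[:,2],1); print("slope",np.degrees(np.arctan(a[0])),"z at x=-.132+..",np.polyval(a,-.06))
print(env.read_t())
E
```

```text
-0.004000000000000021 [-3.5  1.3  7.6] 0.7324673034547724
[-0.128 -0.09   0.012] [-0.055  0.09   0.08 ]
slope 30.171709006707587 z at x=-.132+.. 0.0627768805047598
116.6
```

View pics/h8.png

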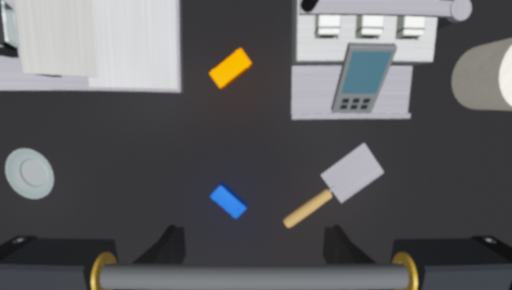

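```bash
python3 - <<'E'
from h import *
im,d,c=cam("wrist"); P=cloud(c,d); L=(P-HO)@R.from_euler('z',HY).as_matrix()
m=(d>0)&(L[...,0]>-.12)&(L[...,0]<-.07)&(abs(L[...,1])<.025)&(L[...,2]>.015)
k=L[m]; a=np.polyfit(k[:,0],k[:,2],1); print("slope deg",np.degrees(np.arctan(a[0])).round(1),"top face z at lip x",np.polyval(a,-.132).round(4),"roll",np.polyfit(k[:,1],k[:,2]-np.polyval(a,k[:,0]),1)[0].round(3))
for x in(-.115,-.095,-.075):
    n=(d>0)&(abs(L[...,0]-x)<.003)&(abs(L[...,1])<.07)&(L[...,2]>np.polyval(a,x)-.007)&(L[...,2]<np.polyval(a,x)+.007); print(x,L[n][:,1].min().round(3),L[n][:,1].max().round(3))
m=(d>0)&(P[...,2]>.125)&(P[...,2]<.14)&(P[...,0]>.5)&(P[...,1]>-.3)&(P[...,1]<-.14); print("handle",P[m].mean(0).round(3),m.sum())
env.hand_in()
E
```

```text
slope deg 40.2 top face z at lip x 0.0137 roll 0.001
-0.115 -0.03 0.034
-0.095 -0.031 0.034
-0.075 -0.03 0.033
handle [ 0.614 -0.185  0.129] 17
the job is handed in; nothing more can be done
```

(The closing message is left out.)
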